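# Press the battery under the lip of the optical test set and hold it home

### The arm

A 6-joint arm with a two-finger parallel gripper is mounted at the origin on the work surface. World frame = base frame: x ahead of the robot, y to its left, z up, the work surface at z = 0. Lengths are in m, angles in rad, forces in N, time in s.
With the tool pointing down it reaches from about 0.35 to 0.775 m from the base axis. Payload 5.5 kg.
Tool frame: the origin (TCP) lies on the centre line of the jaws, within the pads' length; the fingertips stand 11 mm ahead of it and the grasp point (between the pads) lies 8 mm behind it (env.tip_extent is the distance from the TCP to the fingertips, in m); z points along the fingers, y is the line along which they close (so a half turn about z gives the same grasp; the last joint's range is limited). The gripper opens to 85 mm and grips with 20 to 120 N. Pads are 22 mm wide; open, the fingers measure 114 mm over their backs; the gripper's body (76 mm by 85 mm) begins 54 mm behind the grasp point. The pads swing forward as they close: fully open they stand 13 mm farther back than shut.
Start: joints at [-0.14, 0.313, 0.046, 1.304, 0, 1.431], TCP at [0.575, -0, 0.242] pointing down, gripper open.
Joint ranges: [-2.76, 2.76], [-0.86, 1.69], [-1.03, 1.26], [-2.2, 2.34], [-1.47, 1.5], [-3.14, 3.14]. Speed limits (rad/s): [2.57, 2.57, 3.14, 3.14, 3.14, 3.14].

### API

Orientations are given as a unit quaternion [w, x, y, z].
In Python, from workcell import env gives the robot as it stands.
- The arm moves only by the shell command python3 -m jog 'ROWS' [FORCE]. ROWS is JSON, a list of rows, each a list of 5 numbers: the gripper's target within -1 to 1 (shut at 1, half-way at 0, fully open at -1), then the shift along the tool's x, y, z in m, then the turn about the tool's z in degrees. In form: [[fingers, tx, ty, tz, turn], ...]. A call has 1 to 5 rows; each row shifts and turns the commanded pose from where the row before left it, along the tool's axes as they then stand; what a row does not reach is not made up. A row lasts 1/12 s, in which the tool goes at most 41.7 mm and 7.16 degrees, less where a joint would pass 70% of its speed; a pose out of reach is approached as far as the arm can. A call is refused whole if a number of a shift passes 0.0417 or a number of a turn 7.16, either way. A call with a gripper value outside its range is refused whole. The fingers move at their own pace and stop on an object; FORCE is the grip in N (left out, the last holds). Time passes only in rows, so rows that do not move let the fingers close. It gives the time, the measured TCP pose, the force, the opening and the grip force at its end, in the units of the state.
- env.get_state(): the state, without advancing time (a new reading comes with each control period).
- env.read_camera(name): name is "scene" or "side" or "wrist"; returns a dict with "img" (420x560x3 uint8, red, green, blue), "fov_y" (degrees; the focal length in pixels is half the picture's height over the tangent of half this angle, whatever the lens; pixels are square), "cx", "cy" (the principal point, pixels), "T" (4x4, takes a point from camera to world coordinates). Camera axes: x right, y up, looking along -z (the intrinsics and any distortion apply to the point x, -y, -z); pixel columns grow to the right and rows downward; lengths in m; the calibration is good to about 2 mm. A picture is of the moment at which its call begins. There is no depth.
- env.hand_in(): hands the job in; it is judged then, once.
The state is a dict: "clock": time; "joint_pos": joint angles; "qvel": joint speeds; "tau": joint torques, N m; "tcp_pos": TCP position; "orientation": TCP orientation; "wrist_force": force on the tool from outside, world axes, zero at the start; "ft_torque": the same for the moment, N m; "finger_gap": finger opening in m; "grip_force": force on a finger pad.
Only numpy, scipy, OpenCV 4.12 (cv2) and the standard library are available. Lean on these libraries where they do the work, as an engineer would, in place of code of your own. Each camera call takes 0.05 s, during which the arm holds its last target. There are 200 camera calls.

### The job

Fit the black battery pack into the open battery bay on the back of the test set that lies face down on the bench: tongue end first under the steel lip, then push it against the sprung contacts until it is fully home against the end of the bay. The springs push it back out if you let go, so finish while still holding it pressed fully home, flat in the bay, so that I can screw the locking bar in behind it. Leave the other things on the bench where they are.

Things in the scene. Friction and masses are not known exactly. Their poses are not given: they have to be found in the camera images.
- battery_mid (a point): Centre, half-way up, of the loose black battery pack, 0.2 to 0.35 kg, lying on the bench, ridge up. Overall 101 long (its x) x 62 wide (y) x 40 mm high (z up); this point is 20 mm above its underside, 50.5 mm behind the tongue's end. Main block 90 x 62 x 22 mm high, x = -50.5 to +39.5 mm, then the tongue. A yellow arrow on top points to +x, the tongue.
- ridge (a point): Centre of the battery's orange grip ridge: 24 mm along the battery's x, 44 mm along y, 18 mm high (22 to 40 mm above the underside); 5.5 mm behind battery_mid, 11 mm higher. Can be gripped across either way; the black block's flat top is 9 mm below this point, so fingertips reach at most that deep.
- tongue_end (a point): Middle of the end face of the battery's tongue, which carries brass pads. The tongue juts 11 mm from the main block, is 56 mm wide and reaches from 1 to 11 mm above the battery's underside; this point is 6 mm above the underside.
- bay_seat (a point): Fixed in the test set: battery_mid lies here, axes of both alike, when fully home. x: horizontal push direction, to the lip and contacts; z up. Bay floor flat, 20 mm below (42 above the bench). End wall (hard stop of the tongue) at x = +50.5 mm, rear wall at -71.5 mm. Bay 68 mm wide (battery 62), centred, with 5 mm 45-degree lead-ins on its long and rear edges.
- lip_edge (a point): Middle of the free edge of the steel lip, which juts 9 mm back over the bay from the end wall, right across it, 13.5 to 17.5 mm above the bay floor (this point 15.5). Nothing goes straight down to home: the battery goes to the floor with its tongue's end 0 to 12 mm short of this edge (9 to 21 mm short of home), then slides along +x, the tongue passing under the lip.
- case_back (a point): Centre of the test set's back, level with it, 66 mm above the bench; axes as bay_seat. The test set does not move: grey case 190 (x) x 260 mm (y), blue bumpers on the corners 80 mm above the bench, on a grey foam pad 210 x 284 mm; it lies face down, bay open upward.
- contacts (a joint): Travel in m of the five brass spring contacts in the end wall under the lip, along the push: 0 free (standing 6 mm out of the wall), 0.006 when the battery is fully home. They push back with 3.2 N at first touch, 8 N fully home, besides sliding friction of 1 to 3 N, more if pressed down; at the end wall the force rises sharply.
- alcohol: Bystander: white alcohol pump bottle with a steel top, 56 x 56 x 115 mm high; origin at the centre of its underside. Leave alone.
- cleaver: Bystander: black and blue fibre cleaver, 85 x 60 x 52 mm high; origin at the centre of its underside. Leave alone.
- screwdriver: Bystander: red-handled screwdriver, 170 mm long, lying down, handle towards the robot. Leave alone.
- blower: Bystander: black rubber air blower with blue nozzle, lying, 140 mm long along its x from the origin at its blunt end, 58 mm high. Leave alone.
Mind the look-alikes: they are no part of the job. Leave any brown or red look-alike of the part that bears battery_mid alone.

How it is judged:
On the way, in this order (a step that is already met when the one before it is completed fails the run):
1. the battery is lifted clear of the bench in the gripper (height (world z) of battery_mid above 0.05 m and contact force between battery and the fingers above 0.5 N and contact force between battery and table below 0.05 N), for 0.2 s.
2. the tongue is under the lip (x of battery_mid in the frame of bay_seat above -0.007 m and y of battery_mid in the frame of bay_seat between -0.006 and 0.006 m and z of battery_mid in the frame of bay_seat between -0.004 and 0.004 m), for 0.05 s.
At the end, for the whole second after the job is handed in: Battery within 2 mm of home along the push (3 mm past), 5 mm sideways, 3 mm in height; tilt under 0.05 rad, in line with the bay within 0.08 rad; contacts pushed in over 4 mm; battery at rest, still held or pressed by the fingers (over 2 N) throughout the last second (x of battery_mid in the frame of bay_seat between -0.002 and 0.003 m and y of battery_mid in the frame of bay_seat between -0.005 and 0.005 m and z of battery_mid in the frame of bay_seat between -0.003 and 0.003 m and angle between battery_mid's own z axis and vertical below 0.05 rad and angle between the x axis of battery_mid and the x axis of bay_seat, either way round below 0.08 rad and value of joint contacts above 0.004 m and contact force between battery and the fingers above 2 N and linear speed of battery below 0.01 m/s); the arm keeps its last pose, push and grip.
It fails at once if the alcohol bottle is moved more than 25 mm (distance of alcohol from where it was at the start of the episode above 0.025 m).
It fails at once if the fibre cleaver is moved more than 25 mm (distance of cleaver from where it was at the start of the episode above 0.025 m).
It fails at once if the screwdriver is moved more than 25 mm (distance of screwdriver from where it was at the start of the episode above 0.025 m).
It fails at once if the air blower is moved more than 25 mm (distance of blower from where it was at the start of the episode above 0.025 m).
It also fails if it takes over 42 s, if anything falls off the work surface, if the arm or the gripper's body presses on something with over 40 N, if the wrist force passes 120 N, or if a joint passes its speed limit or range.

## Working session

There is one attempt and no reset: what is moved stays moved. The work goes in short steps, Python scripts to look and compute and a shell command to move; the robot and the scene stay as the last step left them, time stands still between calls to the robot, and variables do not carry over. Pictures are saved under pics/ and viewed, at most 10 in all, crops included, and the job is handed in when it is done.

```bash
mkdir -p pics; ls; cat > h.py <<'E'
import numpy as np, cv2
from workcell import env
def snap(n,f):
    r=env.read_camera(n); cv2.imwrite(f,cv2.cvtColor(r["img"],cv2.COLOR_RGB2BGR)); 
    np.savez(f[:-4]+".npz",**{k:r[k] for k in r}); return r
def ray(r,u,v):
    f=210/np.tan(np.radians(float(r["fov_y"]))/2)
    d=np.array([(u-r["cx"])/f,-(v-r["cy"])/f,-1.]); T=r["T"]; return T[:3,3],T[:3,:3]@d
def onz(r,u,v,z):
    o,d=ray(r,u,v); return o+d*(z-o[2])/d[2]
def proj(r,p):
    f=210/np.tan(np.radians(float(r["fov_y"]))/2)
    T=r["T"]; q=T[:3,:3].T@(np.array(p)-T[:3,3]); return r["cx"]-f*q[0]/q[2], r["cy"]+f*q[1]/q[2]
E
python3 - <<'E'
from h import *
a=snap("scene","pics/s1.png");b=snap("side","pics/d1.png");c=snap("wrist","pics/w1.png")
for r in(a,b,c):print({k:(v if k!='img' else 0) for k,v in r.items()})
print(env.get_state())
E
```

```text
pics
{'img': 0, 'fov_y': 52.31117425352616, 'cx': 278.71398895971106, 'cy': 205.31015990912346, 'T': array([[ 0.14227882, -0.83341506,  0.5340188 ,  1.2268537 ],
       [ 0.98976873,  0.12562406, -0.06764958, -0.10131476],
       [-0.01070543,  0.53818021,  0.8427618 ,  1.20280008],
       [ 0.        ,  0.        ,  0.        ,  1.        ]])}
{'img': 0, 'fov_y': 45.27929572038127, 'cx': 274.5372851926626, 'cy': 215.49593987276387, 'T': array([[-0.93801284,  0.17023884, -0.30191166,  0.05814258],
       [-0.34649767, -0.43936612,  0.82879236,  1.22005214],
       [ 0.0084429 ,  0.88202956,  0.47111843,  0.8064073 ],
       [ 0.        ,  0.        ,  0.        ,  1.        ]])}
{'img': 0, 'fov_y': 71.68569329133749, 'cx': 278.7475806425682, 'cy': 211.73006560223715, 'T': array([[ 9.99999073e-01,  6.13260304e-04,  1.21591058e-03,
         5.75102744e-01],
       [-9.39703650e-04,  9.56972464e-01,  2.90177223e-01,
         7.45344763e-02],
       [-9.85638770e-04, -2.90178096e-01,  9.56972153e-01,
         3.72889723e-01],
       [ 0.00000000e+00,  0.00000000e+00,  0.00000000e+00,
         1.00000000e+00]])}
{'clock': 0.15, 'joint_pos': array([-1.39620777e-01,  3.13870365e-01,  4.52699406e-02,  1.30359175e+00,
       -2.71518065e-05,  1.43120819e+00]), 'qvel': array([-0.00070673, -0.0037027 ,  0.00255995,  0.0007057 ,  0.00046594,
       -0.00092957]), 'tau': array([ 1.76330479e-03, -4.81067133e+01,  2.98815805e+01,  1.39078675e-02,
       -1.10673584e-04, -5.56924022e-05]), 'tcp_pos': array([5.74649857e-01, 1.97028074e-05, 2.41601802e-01]), 'orientation': array([-5.49207631e-04,  7.07118143e-01,  7.07095075e-01, -4.30875628e-04]), 'wrist_force': array([ 0.19970706, -0.28587064,  0.24937921]), 'ft_torque': array([ 0.02381534,  0.03188564, -0.02694956]), 'grip_force': 0.0, 'finger_gap': 0.08535116827985274}
```

View pics/s1.png

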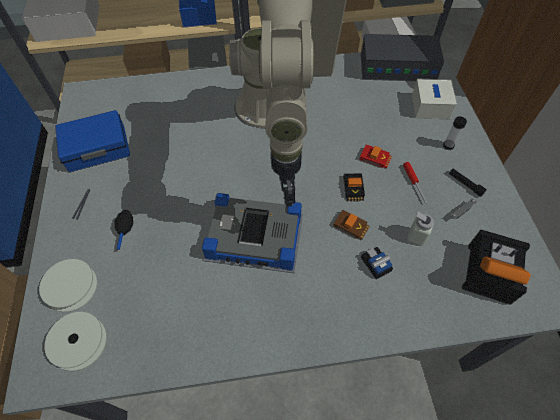

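View pics/d1.png

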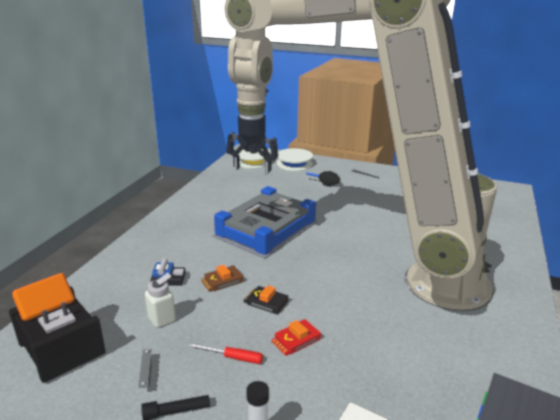

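Candidates for the pack in the scene view are black (354,186), red (376,156) and brown (351,224). By the description I choose the black one. The test set is at about (252,232) with its bay dark at about (255,227). Next, one close crop of each.

```bash
python3 - <<'E'
import cv2,numpy as np
a=cv2.imread("pics/s1.png");d=cv2.imread("pics/d1.png")
def c(i,x,y,w,h,s): return cv2.resize(i[y:y+h,x:x+w],None,fx=s,fy=s,interpolation=cv2.INTER_CUBIC)
# scene battery 330..380 x165..205 at 8x ; bay 195..305x185..275
cv2.imwrite("pics/c1.png",np.hstack([c(a,335,165,40,40,10),c(d,240,280,50,50,8)]))
cv2.imwrite("pics/c2.png",c(a,200,190,110,82,7))
E
```

```text
(no output)
```

View pics/c1.png

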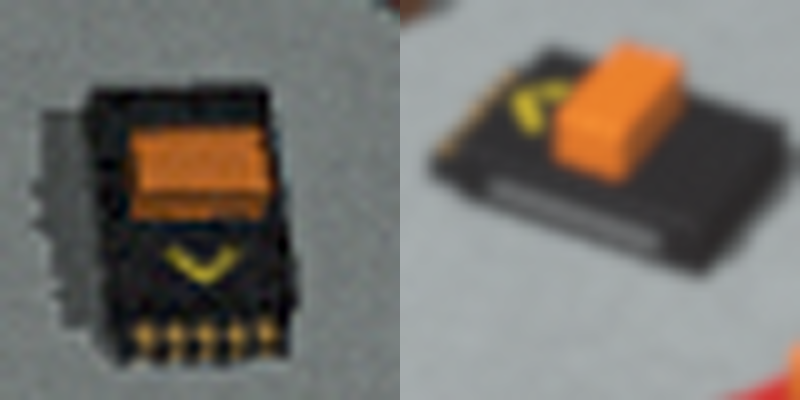

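View pics/c2.png

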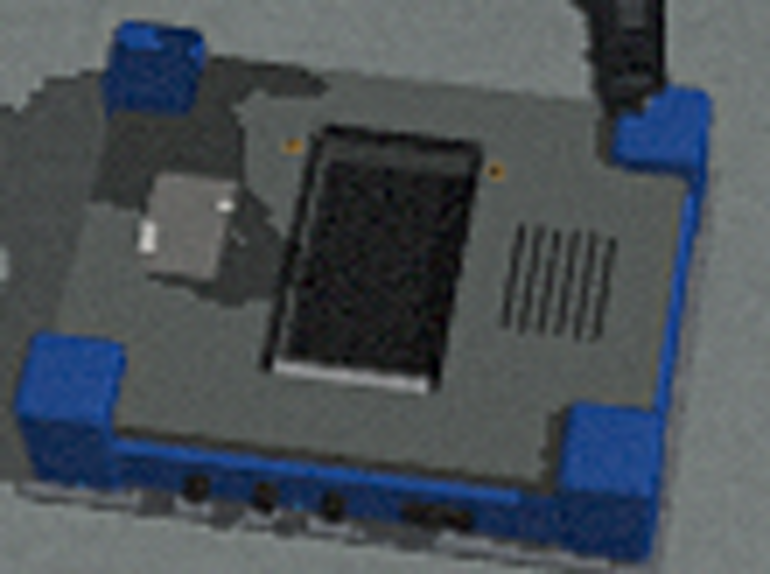

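View pics/w1.png

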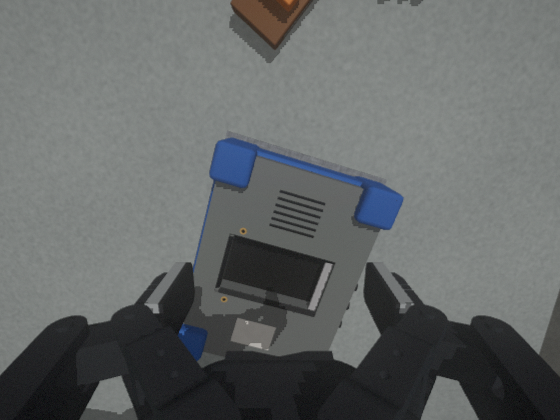

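The black pack has an orange ridge (scene 355,181), and its arrow and brass pads point down the image (+x). In the wrist view the bay runs from about (232,250) to the bright lip at about (322,287), with the lip toward world +x. One enlarged crop of the bay, and a first battery estimate.

```bash
python3 - <<'E'
from h import *
w=cv2.imread("pics/w1.png")
cv2.imwrite("pics/c3.png",cv2.resize(w[220:325,205:345],None,fx=5.7,fy=5.7,interpolation=cv2.INTER_CUBIC))
a=np.load("pics/s1.npz");d=np.load("pics/d1.npz")
P=lambda r,u,v,z:print(u,v,onz(r,u,v,z).round(4))
print("ridge top corners scene");[P(a,335+x/10,165+y/10,.04) for x,y in((131,132),(265,128),(270,191),(137,191))]
print("block top back corners, tongue");[P(a,335+x/10,165+y/10,z) for x,y,z in((92,92,.022),(268,90,.022),(118,360,.006),(288,353,.006))]
print("side ridge top");[P(d,240+(x-400)/8,280+y/8,.04) for x,y in((555,122),(630,42),(683,58),(615,138))]
E
```

```text
ridge top corners scene
348.1 178.2 [0.4179 0.2376 0.04  ]
361.5 177.8 [0.423  0.2824 0.04  ]
362.0 184.1 [0.4485 0.2777 0.04  ]
348.7 184.1 [0.4419 0.2341 0.04  ]
block top back corners, tongue
344.2 174.2 [0.3868 0.2336 0.022 ]
361.8 174.0 [0.395  0.2933 0.022 ]
346.8 201.0 [0.4855 0.2218 0.006 ]
363.8 200.3 [0.4912 0.2784 0.006 ]
side ridge top
259.375 295.25 [0.4384 0.281  0.04  ]
268.75 285.25 [0.4315 0.2334 0.04  ]
275.375 287.25 [0.4127 0.2354 0.04  ]
266.875 297.25 [0.418  0.2819 0.04  ]
```

View pics/c3.png

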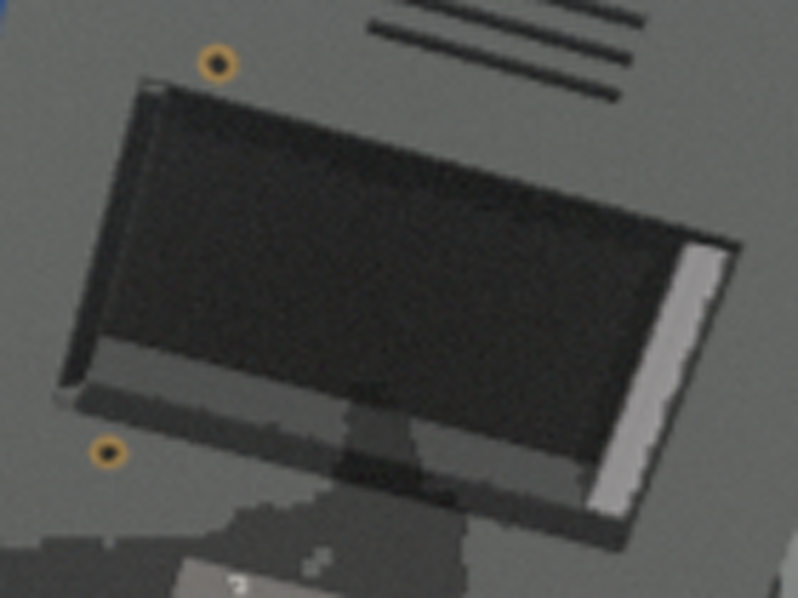

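Crop shows the bay opening corners at crop (145,82), (742,245), (622,550), (58,400); lip free edge (685,245)–(588,508). Compute bay pose.

```bash
python3 - <<'E'
from h import *
w=np.load("pics/w1.npz")
g=lambda x,y,z:onz(w,205-.5+.5/5.7+x/5.7,220-.5+y/5.7,z)
A,B,C,D=[g(x,y,.066) for x,y in((145,82),(742,245),(622,550),(58,400))]
for e,n in((B-A,'AB'),(C-D,'DC'),(A-D,'DA'),(B-C,'CB')):print(n,np.linalg.norm(e),np.degrees(np.arctan2(e[1],e[0])))
L1,L2=g(685,245,.0595),g(588,508,.0595);e=L1-L2
print("lip",L1,L2,np.linalg.norm(e),np.degrees(np.arctan2(e[1],e[0]))-90)
F1,F2=g(730,252,.0595),g(630,515,.0595);print("lipdepth",np.linalg.norm((F1+F2-L1-L2)/2))
ex=(B-A)/np.linalg.norm(B-A)+(C-D)/np.linalg.norm(C-D);ex/=np.linalg.norm(ex);yaw=np.degrees(np.arctan2(ex[1],ex[0]))
print("yaw",yaw,"ctr",(A+B+C+D)/4,"wall mid",(B+C)/2,"rear",(A+D)/2)
print("seat from wall",(B+C)/2-.0505*ex,"from rear",(A+D)/2+.0765*ex,"from lip",(L1+L2)/2-.0415*ex)
# side/scene check by lip
print([proj(np.load(f"pics/{n}1.npz"),(L1+L2)/2) for n in "sd"])
E
```

```text
AB 0.12540909058079003 -16.533624535843394
DC 0.1256749865673569 -17.161153210003338
DA 0.07492941919216006 73.01523379142179
CB 0.07630423750301783 73.21736370817679
lip [ 0.62936845 -0.08359799  0.0595    ] [ 0.61091904 -0.14737846  0.0595    ] 0.06639524344437644 -16.13326478310786
lipdepth 0.009537001445613428
yaw -16.847388872923368 ctr [ 0.56879415 -0.09865784  0.066     ] wall mid [ 0.62887004 -0.11685043  0.066     ] rear [ 0.50871826 -0.08046525  0.066     ]
seat from wall [ 0.58053749 -0.10221435  0.066     ] from rear [ 0.58193489 -0.10263675  0.066     ] from lip [ 0.58042492 -0.10346055  0.0595    ]
[(np.float64(249.4287704175667), np.float64(242.34947712791376)), (np.float64(252.67431661552533), np.float64(208.17683011731592))]
```

```bash
python3 -m jog '[[-1,0.028,-0.016,0,0],[-1,0.028,-0.016,0,0],[-1,0.028,-0.016,0,0],[-1,0.028,-0.016,0,0],[-1,0.028,-0.016,0,0]]' 60; python3 -m jog '[[-1,0.028,-0.016,0,0],[-1,0.028,-0.016,0,0],[-1,0.028,-0.016,0,0],[-1,0.024,-0.016,0,7],[-1,0,0,0,0]]'; python3 -c "
from h import *
print(env.tip_extent); snap('wrist','pics/w2.png')"
```

```text
clock: 0.57
tcp_pos: [0.494, 0.1409, 0.242]
orientation: [-0.0, 0.707, 0.707, -0.0]
wrist_force: [-0.2, -0.7, 0.2]
finger_gap: 0.0856
grip_force: 0.0
clock: 0.98
tcp_pos: [0.4279, 0.2512, 0.2422]
orientation: [-0.001, 0.749, 0.662, -0.0]
wrist_force: [-0.5, -0.5, 0.2]
finger_gap: 0.0853
grip_force: 0.0
0.011
```

View pics/w2.png

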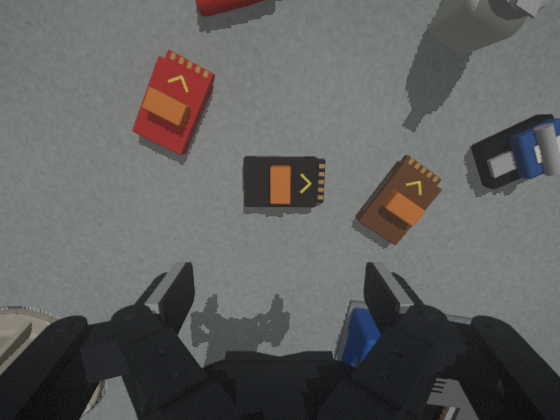

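The black pack is at wrist (284,182), its ridge at (281,185), arrow to the right (+x). Measure the ridge by colour.

```bash
python3 - <<'E'
from h import *
w=np.load("pics/w2.npz");im=w["img"]
hsv=cv2.cvtColor(im,cv2.COLOR_RGB2HSV)
m=((hsv[...,0]<15)&(hsv[...,1]>150)&(hsv[...,2]>150)).astype(np.uint8);m[:,:262]=0;m[:,300:]=0;m[:155]=0;m[215:]=0
ys,xs=np.nonzero(m);print(xs.min(),xs.max(),ys.min(),ys.max(),np.unique(im[180:183,270:292].reshape(-1,3),axis=0)[::12])
r=cv2.minAreaRect(np.c_[xs,ys].astype(np.float32));print(r)
# block dark mask
k=((im.max(2)<60)).astype(np.uint8);k[:,:235]=0;k[:,335:]=0;k[:148]=0;k[:,330:]=0;k[215:]=0
q=np.nonzero(k|m);r2=cv2.minAreaRect(np.c_[q[1],q[0]].astype(np.float32));print(r2)
g=[onz(w,u,v,.04) for u,v in cv2.boxPoints(r)];print(np.round(g,4),np.mean(g,0))
g=[onz(w,u,v,.022) for u,v in cv2.boxPoints(r2)];print(np.round(g,4),np.mean(g,0))
print(env.get_state()["tcp_pos"])
s=np.load("pics/s1.npz")
E
```

```text
271 289 167 202 [[ 56  48  42]
 [164 100  55]
 [170 104  57]
 [171 106  59]]
((280.0, 184.5), (35.0, 18.0), 90.0)
((284.0, 181.5), (49.0, 80.0), 90.0)
[[0.4225 0.2791 0.04  ]
 [0.443  0.2766 0.04  ]
 [0.4383 0.2354 0.04  ]
 [0.4171 0.238  0.04  ]] [0.4302246 0.25725   0.04     ]
[[0.3912 0.2924 0.022 ]
 [0.4862 0.2806 0.022 ]
 [0.4814 0.2199 0.022 ]
 [0.3816 0.2323 0.022 ]] [0.43509939 0.25633718 0.022     ]
[0.42936247 0.24970542 0.24219338]
```

```bash
python3 -m jog '[[-0.2,0.0075,0.001,0.03,0],[-0.2,0,0,0.035,0],[-0.2,0,0,0.035,0],[-0.2,0,0,0.035,0],[-0.2,0,0,0.03,0]]' 60; python3 -m jog '[[-0.2,0,0,0.02,0],[-0.2,0,0,0.012,0],[-0.2,0,0,0.01,0],[-0.2,0,0,0,0],[-0.2,0,0,0,0]]'
```

```text
clock: 1.45
tcp_pos: [0.4328, 0.2542, 0.0751]
orientation: [0.0, 0.749, 0.663, -0.0]
wrist_force: [-0.0, 0.2, -0.5]
finger_gap: 0.0511
grip_force: 0.0
clock: 1.87
tcp_pos: [0.4332, 0.2548, 0.0352]
orientation: [-0.0, 0.749, 0.663, -0.0]
wrist_force: [0.8, -0.6, 1.6]
finger_gap: 0.0512
grip_force: 0.0
```

```bash
python3 -m jog '[[-0.2,0.002,-0.003,0,0],[0.3,0,0,0,0],[0.6,0,0,0,0],[1,0,0,0,0],[1,0,0,0,0]]' 70; python3 -m jog '[[1,0,0,0,0],[1,0,0,0,0],[1,0,0,-0.005,0],[1,0,0,-0.02,0],[1,0,0,-0.03,0]]'; python3 -c "
from h import *
snap('wrist','pics/w3.png')"
```

```text
clock: 2.28
tcp_pos: [0.4309, 0.2581, 0.0366]
orientation: [0.0, 0.749, 0.663, 0.001]
wrist_force: [-1.3, 0.1, 6.6]
finger_gap: 0.022
grip_force: 69.9
clock: 2.7
tcp_pos: [0.4274, 0.2565, 0.0884]
orientation: [-0.001, 0.749, 0.663, -0.003]
wrist_force: [-0.4, -0.0, -3.6]
finger_gap: 0.0221
grip_force: 69.2
```

View pics/w3.png

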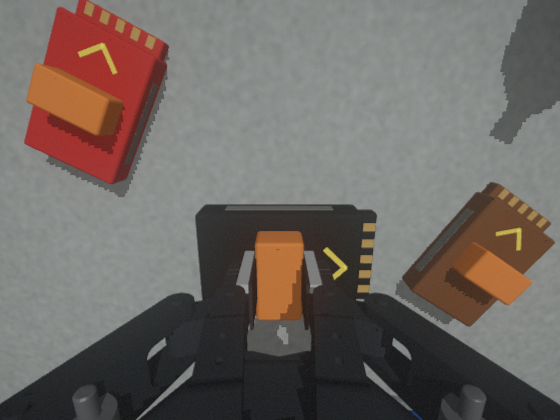

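The pack is held; the ridge (280,275) is between the pads, the block's far edge is at v≈208–211, and the tongue end is at u≈376. Check the in-hand offset, and plan the transfer.

```bash
python3 - <<'E'
from h import *
from scipy.spatial.transform import Rotation as R
w=np.load("pics/w3.npz");s=env.get_state();q=s["orientation"];p=s["tcp_pos"]
Rt=R.from_quat(np.r_[q[1:],q[0]]).as_matrix();print(p,Rt.round(4))
zb=p[2]-.0366
for n,u,v,z in(("edge211",275,211,.022),("edge206",275,206,.022),("ridgeTopFar",279,231.5,.04),("ridgeL",256,245,.04),("ridgeR",302,245,.04),("backL",197,245,.022),("tongueTop R",376,245,.011),("frontTop",361,245,.022)):
  print(n,(Rt.T@(onz(w,u,v,zb+z)-p)).round(4))
print(s["wrist_force"],s["ft_torque"])
# target
yaw=np.radians(-16.8);ex=np.array([np.cos(yaw),np.sin(yaw)]);ey=np.array([-ex[1],ex[0]])
seat=np.array([.581,-.1027]);mid=seat-.015*ex
print("tcp over drop", mid-.0055*ex)
E
```

```text
[0.43146393 0.25831915 0.0955078 ] [[ 0.1214  0.9926  0.0035]
 [ 0.9926 -0.1214  0.0013]
 [ 0.0017  0.0033 -1.    ]]
edge211 [ 0.0305 -0.0055  0.0146]
edge206 [ 0.0331 -0.0055  0.0146]
ridgeTopFar [ 0.0265 -0.0034 -0.0034]
ridgeL [ 0.02   -0.0137 -0.0034]
ridgeR [ 0.0201  0.007  -0.0033]
backL [ 0.0121 -0.046   0.0145]
tongueTop R [0.0074 0.0504 0.0258]
frontTop [0.0122 0.0388 0.0148]
[2.13845166 0.64424099 0.7507831 ] [ 0.04529428 -0.16959982  0.00293589]
tcp over drop [ 0.56137495 -0.09677485]
```

```bash
python3 -m jog '[[1,0,0,-0.03,0],[1,0,0,-0.03,0],[1,-0.014,0.0072,-0.01,0],[1,-0.028,0.0143,0,0],[1,-0.028,0.0143,0,0]]'; python3 -m jog '[[1,-0.028,0.0143,0,0],[1,-0.028,0.0143,0,0],[1,-0.028,0.0143,0,0],[1,-0.028,0.0143,0,0],[1,-0.028,0.0143,0,0]]';python3 -m jog '[[1,-0.028,0.0143,0,0],[1,-0.028,0.0143,0,0],[1,-0.028,0.0143,0,0],[1,-0.028,0.0143,0,0],[1,-0.014,0.0071,0,0]]'; python3 -m jog '[[1,0,0,0,4.9],[1,0,0,0,4.9],[1,0,0,0,0],[1,0,0,0,0],[1,0,0,0,0]]'; python3 - <<'E'
from h import *
from scipy.spatial.transform import Rotation as R
s=env.get_state();p=s["tcp_pos"];q=s["orientation"];r=snap("wrist","pics/w4.png");b=cv2.imread("pics/w4.png");sc=snap("scene","pics/s4.png")
print(p,R.from_quat(np.r_[q[1:],q[0]]).as_matrix().round(4).tolist(),env.get_state()["tcp_pos"])
E
```

```text
clock: 3.17
tcp_pos: [0.4578, 0.1839, 0.1617]
orientation: [0.001, 0.748, 0.664, 0.001]
wrist_force: [0.6, -0.5, -3.1]
finger_gap: 0.0223
grip_force: 69.8
clock: 3.58
tcp_pos: [0.511, 0.0347, 0.1603]
orientation: [-0.0, 0.749, 0.663, -0.0]
wrist_force: [1.5, 0.3, -3.0]
finger_gap: 0.0225
grip_force: 69.8
clock: 4.0
tcp_pos: [0.5606, -0.1002, 0.1602]
orientation: [0.001, 0.75, 0.662, -0.0]
wrist_force: [0.5, 0.5, -3.0]
finger_gap: 0.0225
grip_force: 69.7
clock: 4.42
tcp_pos: [0.5593, -0.0963, 0.1602]
orientation: [-0.0, 0.802, 0.597, -0.0]
wrist_force: [-0.1, 0.4, -3.1]
finger_gap: 0.0224
grip_force: 69.7
[ 0.559314   -0.09627678  0.16022823] [[0.2865, 0.9581, -0.0004], [0.9581, -0.2865, 0.0002], [0.0001, -0.0004, -1.0]] [ 0.55946479 -0.09624821  0.16035648]
```

View pics/w4.png

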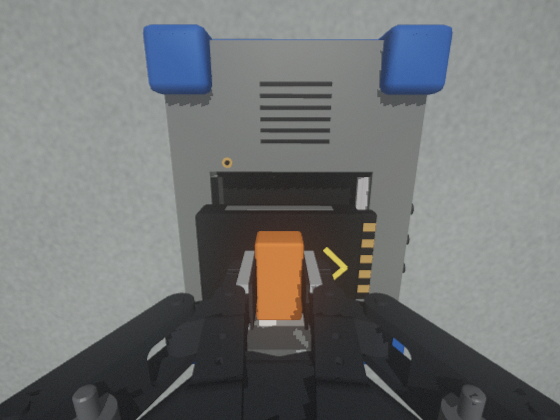

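The view shows the pack aligned above the bay: bay's far edge at v≈172 (u 211–371), lip at u 357–369, pack's far edge v≈206–211, tongue end u≈376.

```bash
python3 - <<'E'
from h import *
w=np.load("pics/w4.npz");im=w["img"]
p=np.array([.5593,-.0963,.1602]);Rt=np.array([[0.2865,0.9581,0],[0.9581,-0.2865,0],[0,0,-1]])
print("col275",[(v,int(im[v,265:285].mean())) for v in range(166,216)])
for rr in(190,200):print("row",rr,[(u,int(im[rr-3:rr+4,u].mean())) for u in list(range(206,224))+list(range(352,376))])
print("row245",[(u,tuple(im[240:243,u].mean(0).astype(int))) for u in list(range(193,203))+list(range(356,382))])
g=lambda u,v,z:(Rt.T@(onz(w,u,v,z)-p)).round(4)
zb=p[2]-.0366
print("bay edge",g(215,172,.066),g(275,172,.066),g(365,172,.066))
print("bay ends",g(211,185,.066),g(371,185,.066))
print("lip edge",g(357,190,.0595),g(369,190,.0595))
for n,u,v,z in(("edge211",275,211,.022),("edge206",275,206,.022),("ridgeTopFar",279,231.5,.04),("ridgeL",256,245,.04),("ridgeR",302,245,.04),("backL",197,245,.022),("tongueTop R",376,245,.011),("frontTop",361,245,.022)):
  print(n,g(u,v,zb+z))
E
```

```text
col275 [(166, 121), (167, 120), (168, 120), (169, 120), (170, 120), (171, 100), (172, 58), (173, 40), (174, 40), (175, 40), (176, 41), (177, 41), (178, 40), (179, 40), (180, 40), (181, 39), (182, 39), (183, 39), (184, 39), (185, 39), (186, 39), (187, 39), (188, 41), (189, 44), (190, 45), (191, 47), (192, 46), (193, 46), (194, 47), (195, 46), (196, 46), (197, 47), (198, 46), (199, 46), (200, 46), (201, 46), (202, 46), (203, 45), (204, 42), (205, 62), (206, 90), (207, 96), (208, 96), (209, 105), (210, 65), (211, 40), (212, 40), (213, 43), (214, 46), (215, 47)]
row 190 [(206, 120), (207, 120), (208, 119), (209, 120), (210, 112), (211, 71), (212, 48), (213, 49), (214, 49), (215, 48), (216, 47), (217, 48), (218, 55), (219, 66), (220, 68), (221, 69), (222, 68), (223, 54), (352, 42), (353, 42), (354, 43), (355, 46), (356, 80), (357, 139), (358, 166), (359, 171), (360, 169), (361, 166), (362, 166), (363, 170), (364, 169), (365, 170), (366, 157), (367, 149), (368, 107), (369, 72), (370, 74), (371, 110), (372, 120), (373, 119), (374, 120), (375, 120)]
row 200 [(206, 118), (207, 119), (208, 119
[... 2123 characters left out ...]
np.int64(117))), (378, (np.int64(119), np.int64(122), np.int64(118))), (379, (np.int64(119), np.int64(121), np.int64(118))), (380, (np.int64(118), np.int64(121), np.int64(117))), (381, (np.int64(119), np.int64(122), np.int64(118)))]
bay edge [ 0.0386 -0.0494  0.0942] [ 0.0386 -0.0027  0.0942] [0.0385 0.0674 0.0942]
bay ends [ 0.0283 -0.0532  0.0942] [0.0282 0.073  0.0942]
lip edge [0.0227 0.0641 0.1007] [0.0227 0.0739 0.1007]
edge211 [ 0.0308 -0.0018  0.0146]
edge206 [ 0.0335 -0.0018  0.0146]
ridgeTopFar [ 0.0261  0.0003 -0.0034]
ridgeL [ 0.0193 -0.0107 -0.0034]
ridgeR [ 0.0192  0.0113 -0.0034]
backL [ 0.0115 -0.0443  0.0146]
tongueTop R [0.0066 0.057  0.0256]
frontTop [0.0114 0.0449 0.0146]
```

Lateral and yaw alignment are within 0.5 mm, and the tongue end is 7.5 mm short of the lip edge, inside the 0–12 mm window. Descend.

```bash
python3 -m jog '[[1,0,0,0.025,0],[1,0,0,0.025,0],[1,0,0,0.015,0],[1,0,0,0.007,0],[1,0,0,0,0]]'; python3 -m jog '[[1,0,0,0.004,0],[1,0,0,0.003,0],[1,0,0,0.002,0],[1,0,0,0,0],[1,0,0,0,0]]'
```

```text
clock: 4.93
tcp_pos: [0.5582, -0.096, 0.0866]
orientation: [-0.001, 0.803, 0.597, -0.001]
wrist_force: [-0.5, 0.4, -2.9]
finger_gap: 0.0218
grip_force: 69.6
clock: 5.35
tcp_pos: [0.5599, -0.0969, 0.0798]
orientation: [0.0, 0.803, 0.596, 0.0]
wrist_force: [0.4, 0.2, -3.7]
finger_gap: 0.0222
grip_force: 69.7
```

```bash
python3 -m jog '[[1,0,0,0.001,0],[1,0,0,0,0],[1,0,0,0,0]]'; python3 -m jog '[[1,0,0,0.0007,0],[1,0,0,0,0],[1,0,0,0,0]]'
```

```text
clock: 5.6
tcp_pos: [0.5599, -0.0968, 0.0786]
orientation: [0.0, 0.803, 0.596, 0.0]
wrist_force: [0.6, -0.2, -2.6]
finger_gap: 0.0222
grip_force: 69.8
clock: 5.85
tcp_pos: [0.5599, -0.0969, 0.0786]
orientation: [0.0, 0.803, 0.596, 0.0]
wrist_force: [-2.9, 0.6, 6.3]
finger_gap: 0.0219
grip_force: 70.8
```

```bash
python3 -m jog '[[1,0,0.003,-0.0004,0],[1,0,0.003,0,0],[1,0,0.003,0,0],[1,0,0,0,0]]' 90; python3 -m jog '[[1,0,0.001,0,0],[1,0,0.001,0,0],[1,0,0.001,0,0],[1,0,0,0,0]]'; python3 -m jog '[[1,0,0.001,0,0],[1,0,0.001,0,0],[1,0,0,0,0],[1,0,0,0,0]]'
```

```text
clock: 6.18
tcp_pos: [0.5684, -0.0994, 0.0787]
orientation: [-0.0, 0.803, 0.596, 0.0]
wrist_force: [-3.5, 2.2, 5.8]
finger_gap: 0.0217
grip_force: 89.7
clock: 6.52
tcp_pos: [0.5697, -0.0997, 0.0787]
orientation: [-0.001, 0.803, 0.596, -0.001]
wrist_force: [-7.6, 2.1, 10.7]
finger_gap: 0.0216
grip_force: 90.2
clock: 6.85
tcp_pos: [0.5706, -0.1, 0.0786]
orientation: [-0.002, 0.803, 0.596, -0.001]
wrist_force: [-10.8, 2.6, 12.6]
finger_gap: 0.0217
grip_force: 90.5
```

```bash
python3 -m jog '[[1,0,0.0015,-0.0005,0],[1,0,0.0015,0,0],[1,0,0,0,0],[1,0,0,0,0]]'; python3 -m jog '[[1,0,0.0015,0,0],[1,0,0.0015,0,0],[1,0,0,0,0],[1,0,0,0,0]]'
```

```text
clock: 7.18
tcp_pos: [0.573, -0.1007, 0.0787]
orientation: [-0.002, 0.803, 0.596, -0.002]
wrist_force: [-11.6, 2.6, 11.2]
finger_gap: 0.0213
grip_force: 90.2
clock: 7.52
tcp_pos: [0.5751, -0.1014, 0.0787]
orientation: [-0.003, 0.803, 0.596, -0.002]
wrist_force: [-13.2, 3.9, 13.1]
finger_gap: 0.0214
grip_force: 90.5
```

```bash
python3 -m jog '[[1,0,0.001,-0.0003,0],[1,0,0,0,0],[1,0,0,0,0]]'; python3 -m jog '[[1,0,0.001,0,0],[1,0,0,0,0],[1,0,0,0,0]]';  python3 -m jog '[[1,0,0.001,0,0],[1,0,0,0,0],[1,0,0,0,0]]'
```

```text
clock: 7.77
tcp_pos: [0.5755, -0.1015, 0.0788]
orientation: [-0.003, 0.803, 0.596, -0.003]
wrist_force: [-14.1, 3.9, 13.5]
finger_gap: 0.0214
grip_force: 90.5
clock: 8.02
tcp_pos: [0.5756, -0.1016, 0.0788]
orientation: [-0.004, 0.803, 0.596, -0.003]
wrist_force: [-16.3, 4.9, 14.8]
finger_gap: 0.0217
grip_force: 90.7
clock: 8.27
tcp_pos: [0.5757, -0.1016, 0.0788]
orientation: [-0.004, 0.803, 0.596, -0.004]
wrist_force: [-18.3, 4.5, 16.9]
finger_gap: 0.022
grip_force: 91.0
```

The TCP stopped at 16.5 mm (predicted 16.2) with force rising at the wall. One check picture.

```bash
python3 - <<'E'
from h import *
a=snap("scene","pics/s5.png");w=snap("wrist","pics/w5.png")
s=cv2.imread("pics/w5.png");cv2.imwrite("pics/c5.png",cv2.resize(s[150:320,180:400],None,fx=3.5,fy=3.5,interpolation=cv2.INTER_CUBIC))
t=env.get_state();print(t["tcp_pos"],t["orientation"],t["wrist_force"],t["qvel"].round(4))
E
```

```text
[ 0.57563266 -0.10154737  0.07876907] [-0.00436946  0.80269848  0.59635819 -0.00360225] [-18.73756773   5.53636269  17.34001239] [ 0.      0.0003  0.0005 -0.0009 -0.0014 -0.0022]
```

View pics/c5.png

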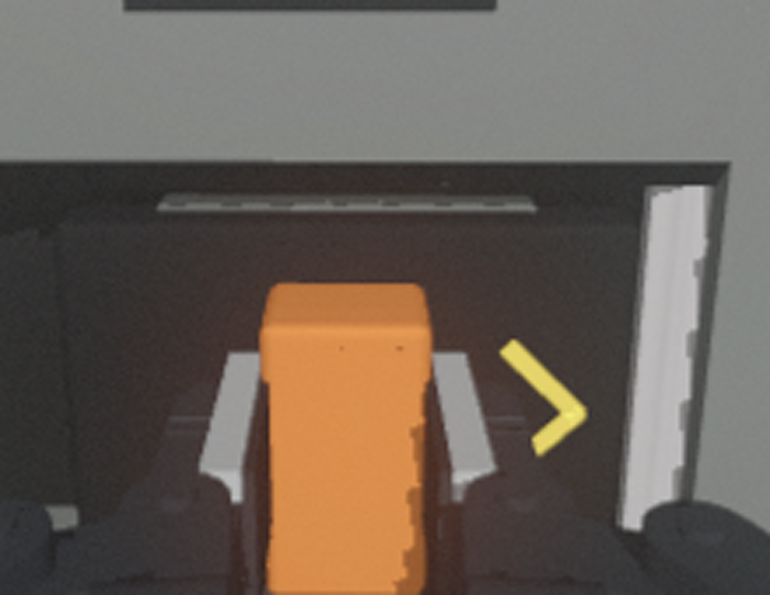

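The tongue and brass pads are hidden under the lip (crop u≈640–710), and the block's front edge is right up to it. The pack lies flat and straight in the bay, and the arm is at rest.

```bash
python3 -c "
from workcell import env
print(env.hand_in())"
```

```text
the job is handed in; nothing more can be done
None
```

I handed the job in with the black battery pack under the lip, flat in the bay and held pressed against the end stop at about 19 N along the push; the verdict was not shown to me.

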